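Restock a nearly full spice rack

ROBOT

A 6-joint arm with a two-finger parallel gripper is mounted at the origin on a cart in front of the work surface, level with it; the furniture and walls round the work are solid. World frame = base frame: x ahead of the robot, y to its left, z up, the work surface at z = 0. Lengths are in m, angles in rad, forces in N, time in s.
With the tool pointing down it reaches from about 0.35 to 0.975 m from the base axis. Payload 7.1 kg.
Tool frame: the origin (TCP) lies at the very end of the fingers, on their centre line; the grasp point (between the pads) lies 19 mm behind it; z points along the fingers, y is the line along which they close (so a half turn about z gives the same grasp; the last joint's range is limited). The gripper opens to 88 mm and grips with 3 to 60 N. Pads are 20 mm wide; open, the fingers measure 115 mm over their backs; the gripper's body (75 mm by 178 mm) begins 61 mm behind the grasp point.
Start: joints at [1.093, 0.423, 1.63, -0, 1.089, -0.019], TCP at [0.277, 0.56, 0.223] pointing down, gripper open.
Joint ranges: [-3, 3], [-0.9, 2.11], [0.09, 2.58], [-1.31, 4.45], [0.11, 2.69], [-2.54, 2.54]. Speed limits (rad/s): [2.39, 2.39, 3.01, 3.14, 3.14, 3.14].

INTERFACE

Orientations are given as a 3x3 rotation matrix whose columns are the frame's x, y, z axes.
In Python, from cell import r gives the robot as it stands.
- The arm moves only by the shell command python3 -m crank 'ROWS' [FORCE]. ROWS is JSON, a list of rows, each a list of 3 entries, a list of its own where there are three numbers: the turn, a rotation vector about the tool's x, y, z each as a share of 0.12 rad, from -1 to 1, then the shift along the tool's x, y, z each as a share of 25 mm, from -1 to 1, then the gripper's target within -1 to 1 (fully open at 1, half-way at 0, shut at -1). A call has 1 to 10 rows; each row shifts and turns the commanded pose from where the row before left it, along the tool's axes as they then stand; what a row does not reach is not made up. A row lasts 1/12 s, in which the tool goes at most 41.7 mm and 7.16 degrees, less where a joint would pass 70% of its speed; a pose out of reach is approached as far as the arm can. A call with a number of a shift or a turn outside -1 to 1 is refused whole. A call with a gripper value outside its range is refused whole. The fingers move at their own pace and stop on an object; FORCE is the grip in N (left out, the last holds). Time passes only in rows, so rows that do not move let the fingers close. It gives the time, the measured TCP pose, the force, the opening and the grip force at its end, in the units of the state.
- r.get_obs(): the state, without advancing time (a new reading comes with each control period).
- r.grab_frame(name): name is "scene" or "top"; returns a dict with "pixels" (400x640x3 uint8, red, green, blue), "z_map" (400x640 float32, m along the optical axis (not along the pixel's ray), 0 where there is no reading), "fx", "fy", "cx", "cy" (pixels), "R" (3x3) and "t" (3): a world point X has camera coordinates R X + t. Camera axes: x right, y down, z forward; pixel columns grow to the right and rows downward; lengths in m; the calibration is good to about 2 mm. A picture is of the moment at which its call begins.
- r.close_job(): hands the job in; it is judged then, once.
The state is a dict: "t": time; "joints": joint angles; "dq": joint speeds; "joint_torque": joint torques, N m; "ee_pos": TCP position; "eef_rot": TCP orientation; "contact_force": force on the tool from outside, world axes, zero at the start; "torque": the same for the moment, N m; "gripper_width": finger opening in m; "gripper_force": force on a finger pad.
Only numpy, scipy, OpenCV 4.12 (cv2) and the standard library are available. Lean on these libraries where they do the work, as an engineer would, in place of code of your own. Each camera call takes 0.05 s, during which the arm holds its last target. There are 200 camera calls.

TASK

Restock the spice rack: put every loose jar into its row, right next to the jar with the same lid colour, close beside it with no wide gap. The row is too full as it stands, so nudge the standing jars apart and slide each new one in under the shelf until it is fully home, in line with the others. Do not lift out or knock over any jar already in the rack, leave all jars standing upright in line, and leave the timer and the bowl alone.

Things in the scene. Friction and masses are not known exactly. Their poses are not given: they have to be found in the camera images.
- rack: bottomless spice rack fixed to the worktop, front open: dark steel back panel (face at x = +0.029), wooden end cheeks (470 mm apart inside, y -0.235 to +0.235; 82 mm high, x -0.035 to +0.05), shelf over the rear of the row. Origin on the worktop midway between the cheeks, on the row's centre line; x to the back, y along the row to the left. Jars stand on the bare worktop
- rack_shelf (a point): middle of the lower front edge of the rack's dark steel shelf, at rack x = +0.008, 68 mm up; the shelf's top is 76 mm up. It hangs over the rear 18 mm of the jars (58 mm high), so jars cannot be set into the row from above but slide in under it from the front; in front of this edge the row is open above
- red_row_mid (a point): upright round glass jar, red lid: 52 mm diameter, 58 mm high (lid 47 mm diameter, top 15 mm), about 0.2 kg, weight low down. This point is its centre, 29 mm above its underside; its z axis is the jar's axis, up when it stands. It stands in the rack's row at the start; the five jars there are in any order, 23 to 35 mm apart, with about 47 mm between the outer jars and the cheeks
- yellow_row_mid (a point): upright round glass jar, yellow lid: 52 mm diameter, 58 mm high (lid 47 mm diameter, top 15 mm), about 0.2 kg, weight low down. This point is its centre, 29 mm above its underside; its z axis is the jar's axis, up when it stands. It stands in the rack's row at the start; the five jars there are in any order, 23 to 35 mm apart, with about 47 mm between the outer jars and the cheeks
- green_row_mid (a point): upright round glass jar, green lid: 52 mm diameter, 58 mm high (lid 47 mm diameter, top 15 mm), about 0.2 kg, weight low down. This point is its centre, 29 mm above its underside; its z axis is the jar's axis, up when it stands. It stands in the rack's row at the start; the five jars there are in any order, 23 to 35 mm apart, with about 47 mm between the outer jars and the cheeks
- black_a_row_mid (a point): upright round glass jar, black lid: 52 mm diameter, 58 mm high (lid 47 mm diameter, top 15 mm), about 0.2 kg, weight low down. This point is its centre, 29 mm above its underside; its z axis is the jar's axis, up when it stands. It stands in the rack's row at the start; the five jars there are in any order, 23 to 35 mm apart, with about 47 mm between the outer jars and the cheeks
- black_b_row_mid (a point): upright round glass jar, black lid: 52 mm diameter, 58 mm high (lid 47 mm diameter, top 15 mm), about 0.2 kg, weight low down. This point is its centre, 29 mm above its underside; its z axis is the jar's axis, up when it stands. It stands in the rack's row at the start; the five jars there are in any order, 23 to 35 mm apart, with about 47 mm between the outer jars and the cheeks
- red_refill_mid (a point): upright round glass jar, red lid: 52 mm diameter, 58 mm high (lid 47 mm diameter, top 15 mm), about 0.2 kg, weight low down. This point is its centre, 29 mm above its underside; its z axis is the jar's axis, up when it stands. A loose jar that stands on the worktop in front of the rack; it may be absent (then no pose is given)
- yellow_refill_mid (a point): upright round glass jar, yellow lid: 52 mm diameter, 58 mm high (lid 47 mm diameter, top 15 mm), about 0.2 kg, weight low down. This point is its centre, 29 mm above its underside; its z axis is the jar's axis, up when it stands. A loose jar that stands on the worktop in front of the rack; it may be absent (then no pose is given)
- green_refill_mid (a point): upright round glass jar, green lid: 52 mm diameter, 58 mm high (lid 47 mm diameter, top 15 mm), about 0.2 kg, weight low down. This point is its centre, 29 mm above its underside; its z axis is the jar's axis, up when it stands. A loose jar that stands on the worktop in front of the rack; it may be absent (then no pose is given)
- timer: red kitchen timer, 64 mm across, 49 mm high, a bystander left of the rack; origin under its centre
- bowl: white porcelain bowl, 86 mm across, 51 mm high, a bystander right of the rack; origin under its centre
Not all that is in view belongs to the job. Leave any blue or purple look-alike of the part that bears yellow_row_mid alone.

How it is judged:
By the outcome, as a careful person would: the job done as asked, in the order asked, and still so for the second after the job is handed in, with the robot touching nothing.
Of red_refill, yellow_refill, green_refill only 2 to 3 are there at a start; the rules pass over those that are not, and their reading is None.
At some moment in a run one of red_refill, yellow_refill, green_refill may be knocked a few centimetres aside while the robot is not near it.
Once in a run the grip may slacken for a moment while it holds something.
It also fails if it takes over 210 s, if anything falls off the work surface, if the arm or the gripper's body presses on something with over 40 N, if the wrist force passes 120 N, or if a joint passes its speed limit or range.

## Working session

There is one attempt and no reset: what is moved stays moved. The work goes in short steps, Python scripts to look and compute and a shell command to move; the robot and the scene stay as the last step left them, time stands still between calls to the robot, and variables do not carry over. Pictures are saved under pics/ and viewed, at most 14 in all, crops included, and the job is handed in when it is done.

```bash
mkdir -p pics; ls; cat > h.py <<'E'
import numpy as np,cv2
from cell import r
def grab(n):
    f=r.grab_frame(n); return f
def cloud(f):
    z=f["z_map"];v,u=np.indices(z.shape)
    c=np.stack([(u-f["cx"])/f["fx"]*z,(v-f["cy"])/f["fy"]*z,z],-1)
    return (c-np.array(f["t"]))@np.array(f["R"])
def proj(f,X):
    c=np.array(f["R"])@np.array(X)+np.array(f["t"])
    return f["fx"]*c[0]/c[2]+f["cx"],f["fy"]*c[1]/c[2]+f["cy"]
def save(f,n,crop=None,s=1):
    p=f["pixels"][:,:,::-1]
    if crop: a,b,c,d=crop; p=p[b:d,a:c]
    cv2.imwrite("pics/"+n,cv2.resize(p,None,fx=s,fy=s,interpolation=cv2.INTER_CUBIC))
E
python3 - <<'E'
from h import *
for n in("scene","top"):
    f=grab(n);save(f,n+"0.png");print(n,f["fx"],f["R"],f["t"])
o=r.get_obs();print(o["ee_pos"],o["eef_rot"],o["gripper_width"])
E
```

```text
pics
scene 450.08955393466397 [[ 0.78805329 -0.61521847  0.02186894]
 [-0.34351482 -0.46894317 -0.81368905]
 [ 0.51085182  0.63371803 -0.58088887]] [-0.44579995  0.22795487  1.04983241]
top 430.71308215161616 [[-0.00896117 -0.99978931  0.01846728]
 [-0.99369831  0.00684004 -0.1118789 ]
 [ 0.11172901 -0.01935347 -0.99355024]] [-0.01120943  0.54792981  1.31042802]
[0.27654186 0.55994091 0.22199941] [[-8.96570542e-01  4.42900510e-01 -6.33055288e-04]
 [ 4.42900960e-01  8.96569759e-01 -1.18613330e-03]
 [ 4.22391828e-05 -1.34383297e-03 -9.99999096e-01]] 0.0878137489838084
```

View pics/scene0.png

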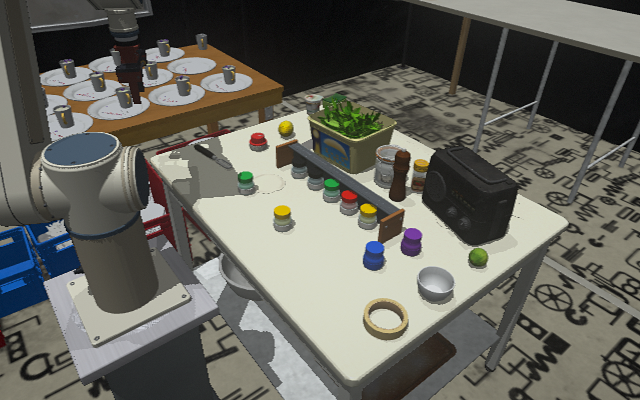

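View pics/top0.png

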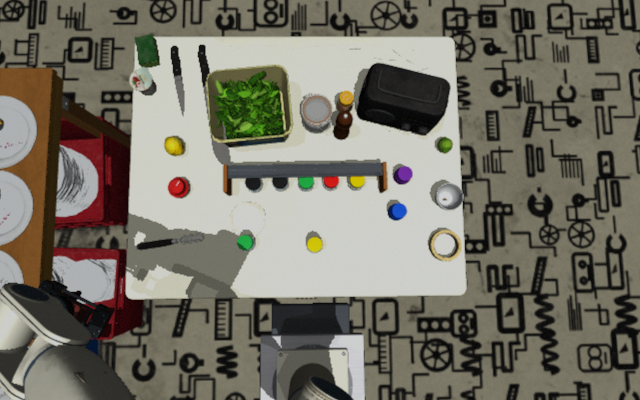

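The top view shows the row left to right as black (254,184), black (280,183), green (306,183), red (331,182), yellow (357,182). The loose jars are green (246,242) and yellow (315,244). Things that could be mistaken for a loose jar:
- Red object (178,187): the timer, so red_refill looks absent.
- Blue (398,211) and purple (403,175) jars: look-alikes to leave alone.
- Lemon (174,146), yellow-lid bottle (345,99) and lime (445,145): clutter.

I'll measure the two loose jars and the row next.

```bash
cat >> h.py <<'E'
HUE={"red":[(0,6),(172,180)],"yellow":[(20,33)],"green":[(50,85)]}
def lids(f,c):
    # lid-top points (z 50..64mm) of a colour, clustered
    P=cloud(f);hsv=cv2.cvtColor(np.ascontiguousarray(f["pixels"]),cv2.COLOR_RGB2HSV).astype(int)
    if c=="black": m=hsv[...,2]<60
    else: m=(hsv[...,1]>110)&(hsv[...,2]>60)&np.any([(hsv[...,0]>=a)&(hsv[...,0]<=b) for a,b in HUE[c]],0)
    m&=(f["z_map"]>0)&(P[...,2]>.048)&(P[...,2]<.066)&(P[...,0]<.85)&(P[...,0]>.2)&(abs(P[...,1])<.5)
    n,l,s,_=cv2.connectedComponentsWithStats(m.astype(np.uint8))
    out=[]
    for i in range(1,n):
        if s[i,4]<25: continue
        q=P[l==i];u=np.argwhere(l==i)
        out.append((c,np.round([q[:,0].min(),q[:,0].max(),q[:,1].min(),q[:,1].max(),np.median(q[:,2])],4),np.round(u.mean(0)[::-1]),s[i,4]))
    return out
E
python3 - <<'E'
from h import *
f=grab("top");P=cloud(f)
for c in("red","yellow","green","black"):
    for x in lids(f,c):print(*x)
hsv=cv2.cvtColor(np.ascontiguousarray(f["pixels"]),cv2.COLOR_RGB2HSV)
for u,v in[(227,175),(227,188),(383,175),(383,188),(240,168),(370,167),(240,176),(370,174)]:print((u,v),P[v,u].round(4),hsv[v,u])
save(f,"c1.png",(215,150,400,265),4)
E
```

```text
red [ 0.6003  0.6319 -0.0865 -0.043   0.0586] [331. 181.] 138
red [0.583  0.6264 0.3895 0.4326 0.05  ] [176. 187.] 96
yellow [0.7165 0.762  0.4049 0.4488 0.0539] [172. 144.] 157
yellow [ 0.5992  0.6315 -0.1663 -0.1226  0.0583] [357. 181.] 137
yellow [ 0.4055  0.4478 -0.0319  0.0105  0.0584] [314. 244.] 172
green [ 0.5968  0.6293 -0.0062  0.0338  0.0584] [306. 182.] 134
green [0.4133 0.4556 0.1759 0.2207 0.0584] [245. 242.] 177
black [0.8071 0.8337 0.0858 0.1012 0.0611] [279. 117.] 26
black [ 0.7899  0.807  -0.2907 -0.25    0.0592] [396. 123.] 25
black [0.7658 0.7977 0.0827 0.1196 0.0599] [278. 131.] 49
black [ 0.7664  0.792  -0.1202 -0.0823  0.0573] [341. 132.] 31
black [0.7576 0.7673 0.1787 0.2252 0.0613] [244. 136.] 38
black [0.5951 0.629  0.1531 0.1964 0.0584] [253. 183.] 137
black [0.6004 0.6298 0.0734 0.1134 0.0589] [280. 182.] 127
(227, 175) [0.6352 0.2499 0.0805] [ 12 120  64]
(227, 188) [0.5952 0.2488 0.0834] [ 13 182  59]
(383, 175) [ 0.632  -0.2206  0.0836] [ 13 188  95]
(383, 188) [ 0.5941 -0.2216  0.072 ] [ 13 196  65]
(240, 168) [0.6576 0.212  0.0749] [105  32  79]
(370, 167) [ 0.6586 -0.1831  0.0749] [109  36  79]
(240, 176) [0.6326 0.2114 0.077 ] [107  31  73]
(370, 174) [ 0.637  -0.1826  0.0746] [107  31  73]
```

View pics/c1.png

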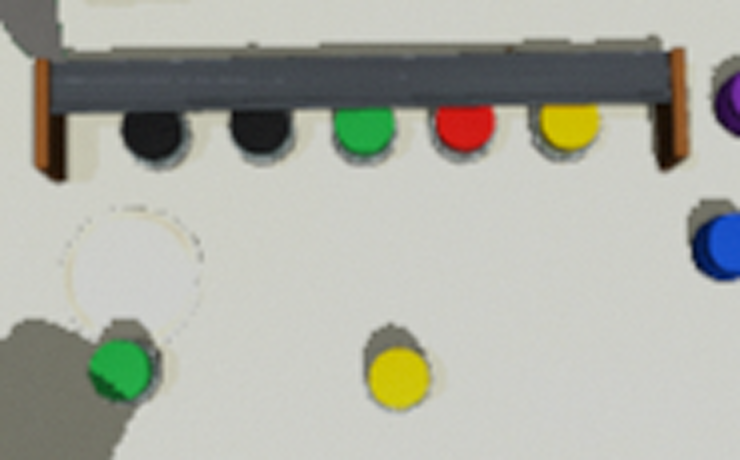

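```bash
python3 -m crank '[[[0,0,-0.98],[0,0,0],0.5],[[0,0,-0.98],[0,0,0],0.5],[[0,0,-0.98],[0,0,0],0.5],[[0,0,-0.98],[0,0,0],0.5],[[0,0,0],[0,0,0],0.5],[[0,0,0],[0,0,0],0.5]]' 10
cat >> h.py <<'E'
def rackfit(f):
    P=cloud(f);a=[]
    for u in range(240,372,2):
        col=P[:,u]; k=(col[:,2]>.068)&(col[:,2]<.084)&(col[:,0]>.6)&(col[:,0]<.7)
        if k.sum()>4: a.append(col[k][np.argmin(col[k][:,0])])
    a=np.array(a);s=np.polyfit(a[:,1],a[:,0],1)
    k=abs(a[:,0]-np.polyval(s,a[:,1]))<.004;s=np.polyfit(a[k,1],a[k,0],1)
    return s,a[:,2].mean(),k.sum(),len(a)
E
python3 - <<'E'
from h import *
f=grab("top");P=cloud(f)
print(rackfit(f))
m=(P[...,2]>.079)&(P[...,2]<.09)&(P[...,0]>.57)&(P[...,0]<.69)
for s,e in((.2,.3),(-.3,-.15)):
    q=P[m&(P[...,1]>s)&(P[...,1]<e)];print(len(q),q.min(0),q.max(0),np.percentile(q[:,1],[5,95]))
for c in("red","yellow","green","black"):
    for x in lids(f,c):
        if x[1][0]<.61 and abs(x[1][2])<.3:print(*x)
E
```

```text
t: 0.65
ee_pos: [0.2767, 0.5602, 0.2224]
eef_rot: [[-1.0, -0.008, -0.0], [-0.008, 1.0, -0.0], [0.0, -0.0, -1.0]]
contact_force: [0.1, 0.8, 0.3]
gripper_width: 0.0662
gripper_force: 0.0
(array([-0.01232892,  0.63004872]), np.float64(0.07414632821856437), np.int64(66), 66)
112 [0.58302729 0.20498446 0.07902809] [0.66602851 0.2594379  0.08869831] [0.2218974 0.2584863]
106 [ 0.5888764  -0.23270658  0.07910083] [ 0.67134306 -0.15139636  0.08927396] [-0.23150974 -0.17848021]
red [ 0.5999  0.6322 -0.0863 -0.043   0.0586] [331. 181.] 139
yellow [ 0.5988  0.6321 -0.1664 -0.1233  0.0585] [357. 181.] 137
yellow [ 0.4055  0.4477 -0.0319  0.0105  0.0584] [314. 244.] 171
green [ 0.5973  0.6293 -0.0092  0.0338  0.0583] [306. 182.] 135
green [0.4133 0.4555 0.176  0.2212 0.0578] [245. 242.] 180
black [0.5948 0.6294 0.1537 0.1963 0.0583] [253. 183.] 134
black [0.6008 0.6301 0.0735 0.1136 0.0586] [280. 182.] 126
```

```bash
python3 -m crank '[[[0,0,0],[-0.4,-1,0],0.45],[[0,0,0],[-0.4,-1,0],0.45],[[0,0,0],[-0.4,-1,0],0.45],[[0,0,0],[-0.4,-1,0],0.45],[[0,0,0],[-0.4,-1,0],0.45],[[0,0,0],[-0.4,-1,0],0.45],[[0,0,0],[-0.4,-1,0],0.45],[[0,0,0],[-0.4,-1,0],0.45],[[0,0,0],[-0.4,-1,0],0.45],[[0,0,0],[-0.4,-1,0],0.45]]'
python3 -m crank '[[[0,0,0],[-0.4,-1,0],0.45],[[0,0,0],[-0.4,-1,0],0.45],[[0,0,0],[-0.4,-1,0],0.45],[[0,0,0],[-0.4,-1,0],0.45],[[0,0,0],[-0.4,-1,0],0.45],[[0,0,0],[-0.4,-1,0],0.45],[[0,0,0],[-0.4,-1,0],0.45],[[0,0,0],[-0.4,-1,0],0.45],[[0,0,0],[-0.4,-1,0],0.45],[[0,0,0],[-0.4,-1,0],0.45]]'
```

```text
t: 1.53
ee_pos: [0.38, 0.3104, 0.2228]
eef_rot: [[-1.0, -0.009, 0.0], [-0.009, 1.0, 0.0], [-0.0, 0.0, -1.0]]
contact_force: [0.6, -0.1, -0.4]
gripper_width: 0.0637
gripper_force: 0.0
t: 2.37
ee_pos: [0.4829, 0.0614, 0.2228]
eef_rot: [[-1.0, -0.008, 0.0], [-0.008, 1.0, 0.0], [-0.0, 0.0, -1.0]]
contact_force: [-0.0, 0.8, -0.1]
gripper_width: 0.0633
gripper_force: 0.0
```

```bash
python3 -m crank '[[[0,0,0],[-0.4,-1,0.4],0.45],[[0,0,0],[-0.4,-1,0.4],0.45],[[0,0,0],[-0.4,-1,0.4],0.45],[[0,0,0],[-0.4,-1,0.4],0.45],[[0,0,0],[-0.4,-1,0.4],0.45],[[0,0,0],[-0.4,-1,0.4],0.45],[[0,0,0],[-0.4,-1,0.4],0.45],[[0,0,0],[-0.4,-1,0.4],0.45],[[0,0,0],[0,0,0],0.45],[[0,0,0],[0,0,0],0.45]]'
```

```text
t: 3.2
ee_pos: [0.5646, -0.1373, 0.1419]
eef_rot: [[-1.0, -0.007, -0.001], [-0.007, 1.0, 0.0], [0.001, 0.0, -1.0]]
contact_force: [-0.0, 1.6, -0.0]
gripper_width: 0.0634
gripper_force: 0.0
```

```bash
python3 -m crank '[[[0,0,0],[0,-0.3,1],0.45],[[0,0,0],[0,0,1],0.45],[[0,0,0],[0,0,1],0.45],[[0,0,0],[0,0,1],0.45],[[0,0,0],[0,0,1],0.45],[[0,0,0],[0,0,0],0.45],[[0,0,0],[-0.6,0,0],0.45],[[0,0,0],[-0.6,0,0],0.45],[[0,0,0],[-0.4,0,0],0.45],[[0,0,0],[-0.4,0,0],0.45]]'
python3 - <<'E'
from h import *
f=grab("scene");save(f,"s1.png",(250,120,450,280),4)
E
```

```text
t: 4.03
ee_pos: [0.6163, -0.1427, 0.0193]
eef_rot: [[-1.0, -0.012, 0.002], [-0.012, 1.0, -0.0], [-0.002, -0.0, -1.0]]
contact_force: [-0.0, 0.5, -0.3]
gripper_width: 0.0636
gripper_force: 0.0
```

View pics/s1.png

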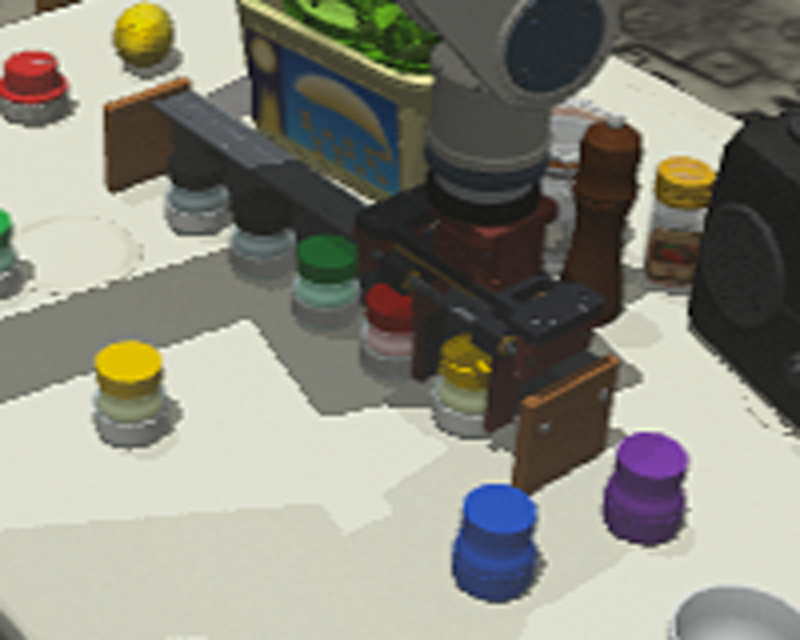

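The gripper straddles the row yellow jar (crop 465,380) with a finger in each gap and no contact. I'll grip it lightly and slide it left.

```bash
python3 -m crank '[[[0,0,0],[0,0,0],0.1],[[0,0,0],[0,0,0],0.1],[[0,0,0],[0,0,0],0.1],[[0,0,0],[0,0,0],0.1],[[0,0,0],[0,0.1,0],0.1],[[0,0,0],[0,0.1,0],0.1],[[0,0,0],[0,0.1,0],0.1],[[0,0,0],[0,0,0],0.1],[[0,0,0],[0,0,0],0.1]]' 5
```

```text
t: 4.83
ee_pos: [0.615, -0.1356, 0.0179]
eef_rot: [[-1.0, -0.012, 0.0], [-0.012, 1.0, -0.0], [-0.0, -0.0, -1.0]]
contact_force: [-1.2, -1.2, 3.9]
gripper_width: 0.0515
gripper_force: 5.0
```

```bash
python3 -m crank '[[[0,0,0],[0,0,0],0.29],[[0,0,0],[0,0,0],0.29],[[0,0,0],[0,0,0],0.29],[[0,0,0],[0.4,0,0],0.29],[[0,0,0],[0.8,0,0],0.29],[[0,0,0],[0.8,0,0],0.29],[[0,0,0],[0,0,-1],0.29],[[0,0,0],[0,0,-1],0.29],[[0,0,0],[0,0,-1],0.29],[[0,0,0],[0,0,-1],0.29]]'
python3 -m crank '[[[0,0,0],[0,1,0],0.45],[[0,0,0],[0,1,0],0.45],[[0,0,0],[0,1,0],0.45],[[0,0,0],[0,1,0],0.45],[[0,0,0],[0,1,0],0.45],[[0,0,0],[0,1,0],0.45],[[0,0,0],[0,1,0],0.45],[[0,0,0],[0,1,0],0.45],[[0,0,0],[0,1,0],0.45],[[0,0,0],[0,1,0],0.45]]'
```

```text
t: 5.67
ee_pos: [0.5635, -0.1361, 0.1183]
eef_rot: [[-1.0, -0.011, -0.001], [-0.011, 1.0, 0.0], [0.001, 0.0, -1.0]]
contact_force: [0.3, -0.1, 0.0]
gripper_width: 0.0568
gripper_force: 0.0
t: 6.5
ee_pos: [0.5608, 0.1146, 0.1174]
eef_rot: [[-1.0, -0.011, -0.001], [-0.011, 1.0, -0.0], [0.001, -0.0, -1.0]]
contact_force: [0.2, 0.1, -1.1]
gripper_width: 0.0635
gripper_force: 0.0
```

```bash
python3 -m crank '[[[0,0,0],[0,0.8,0],0.45],[[0,0,0],[0,0.8,0],0.45],[[0,0,0],[0,0.82,0],0.45],[[0,0,0],[0,0,1],0.45],[[0,0,0],[0,0,1],0.45],[[0,0,0],[0,0,1],0.45],[[0,0,0],[0,0,1],0.45],[[0,0,0],[0,0,0],0.45],[[0,0,0],[0,0,0],0.45]]'
python3 - <<'E'
from h import *
f=grab("scene");save(f,"s2.png",(250,120,450,280),4)
for c in("yellow","red","green"):
    for x in lids(grab("top"),c):print(*x)
E
```

```text
t: 7.25
ee_pos: [0.5595, 0.1736, 0.0166]
eef_rot: [[-1.0, -0.012, -0.004], [-0.012, 1.0, -0.001], [0.004, -0.001, -1.0]]
contact_force: [0.1, 0.4, 0.7]
gripper_width: 0.0637
gripper_force: 0.0
yellow [0.7144 0.7617 0.4041 0.4484 0.0533] [172. 144.] 155
yellow [ 0.6005  0.6315 -0.1606 -0.1168  0.0583] [354. 181.] 131
yellow [ 0.4054  0.4477 -0.0319  0.0105  0.0585] [314. 244.] 168
red [ 0.5995  0.6318 -0.0861 -0.0429  0.0585] [331. 181.] 138
red [0.5854 0.6295 0.3895 0.4325 0.0501] [175. 186.] 102
green [ 0.5977  0.6292 -0.0061  0.0338  0.058 ] [306. 182.] 134
```

View pics/s2.png

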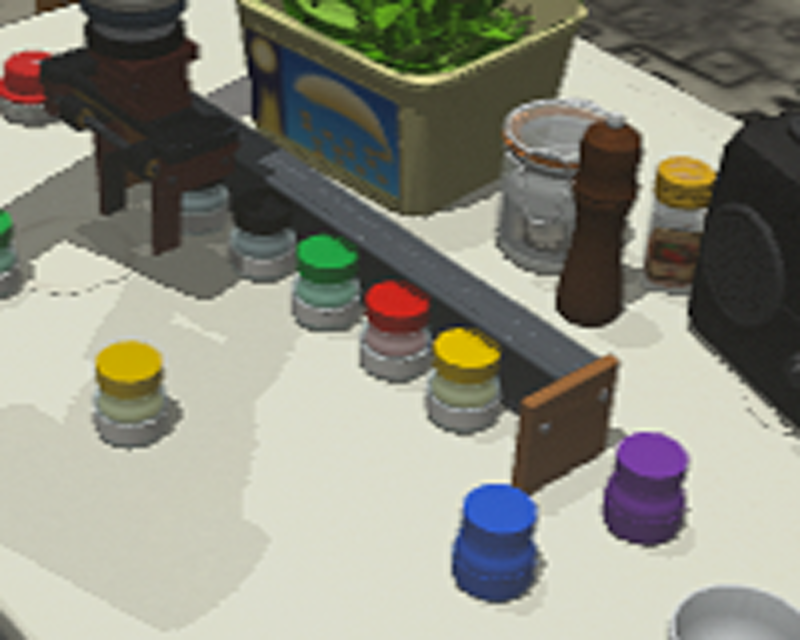

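Yellow now stands in line at about y = -0.139 (crop 465,380), and the fingers are in front of the left black jar at crop 200,200. Next I'll straddle that jar and shift it left by about 24 mm.

```bash
python3 -m crank '[[[0,0,0],[-0.6,0,0],0.45],[[0,0,0],[-0.6,0,0],0.45],[[0,0,0],[-0.8,0,0],0.45],[[0,0,0],[0,0,0],0.45],[[0,0,0],[0,0,0],0.1],[[0,0,0],[0,0,0],0.1],[[0,0,0],[0,0,0],0.1],[[0,0,0],[0,0,0],0.1]]' 5
python3 -m crank '[[[0,0,0],[0,0.2,0],0.1],[[0,0,0],[0,0.2,0],0.1],[[0,0,0],[0,0.2,0],0.1],[[0,0,0],[0,0.2,0],0.1],[[0,0,0],[0,0.2,0],0.1],[[0,0,0],[0,0,0],0.1],[[0,0,0],[0,0,0],0.1]]'
```

```text
t: 8.12
ee_pos: [0.6108, 0.1751, 0.0184]
eef_rot: [[-1.0, -0.012, 0.0], [-0.012, 1.0, 0.0], [-0.0, 0.0, -1.0]]
contact_force: [-0.6, 2.3, 6.1]
gripper_width: 0.0514
gripper_force: 5.0
t: 8.7
ee_pos: [0.6106, 0.1994, 0.0183]
eef_rot: [[-1.0, -0.012, 0.0], [-0.012, 1.0, -0.001], [-0.0, -0.001, -1.0]]
contact_force: [-0.8, -1.3, 6.6]
gripper_width: 0.0512
gripper_force: 5.0
```

```bash
python3 -m crank '[[[0,0,0],[0,0,0],0.29],[[0,0,0],[0,0,0],0.29],[[0,0,0],[0,0,0],0.29],[[0,0,0],[0.4,0,0],0.29],[[0,0,0],[0.8,0,0],0.29],[[0,0,0],[0.8,0,0],0.29],[[0,0,0],[0,0,0],0.45],[[0,0,0],[0,-1,0],0.45],[[0,0,0],[0,-1,0],0.45],[[0,0,0],[0,-1,0],0.45]]'
python3 -m crank '[[[0,0,0],[0,-1,0],0.45],[[0,0,0],[0,-0.2,0],0.45],[[0,0,0],[0,0,0],0.45],[[0,0,0],[-0.6,0,0],0.45],[[0,0,0],[-0.6,0,0],0.45],[[0,0,0],[-0.8,0,0],0.45],[[0,0,0],[0,0,0],0.1],[[0,0,0],[0,0,0],0.1],[[0,0,0],[0,0,0],0.1],[[0,0,0],[0,0,0],0.1]]' 5
```

```text
t: 9.53
ee_pos: [0.5619, 0.1238, 0.0177]
eef_rot: [[-1.0, -0.013, 0.0], [-0.013, 1.0, 0.0], [-0.0, 0.0, -1.0]]
contact_force: [-0.1, -0.6, 0.8]
gripper_width: 0.0638
gripper_force: 0.0
t: 10.37
ee_pos: [0.6112, 0.0953, 0.0175]
eef_rot: [[-1.0, -0.012, -0.001], [-0.012, 1.0, 0.0], [0.001, 0.0, -1.0]]
contact_force: [0.9, 0.5, -0.6]
gripper_width: 0.0506
gripper_force: 4.8
```

```bash
python3 -m crank '[[[0,0,0],[0,0.2,0],0.1],[[0,0,0],[0,0.2,0],0.1],[[0,0,0],[0,0.2,0],0.1],[[0,0,0],[0,0.2,0],0.1],[[0,0,0],[0,0.2,0],0.1],[[0,0,0],[0,0.2,0],0.1],[[0,0,0],[0,0.1,0],0.1],[[0,0,0],[0,0,0],0.1],[[0,0,0],[0,0,0],0.1]]' 5
python3 -m crank '[[[0,0,0],[0,0,0],0.29],[[0,0,0],[0,0,0],0.29],[[0,0,0],[0,0,0],0.29],[[0,0,0],[0.4,0,0],0.29],[[0,0,0],[0.8,0,0],0.29],[[0,0,0],[0.8,0,0],0.29],[[0,0,0],[0,0,-1],0.5],[[0,0,0],[0,0,-1],0.5],[[0,0,0],[0,0,-1],0.5],[[0,0,0],[0,0,-1],0.5]]'
python3 -m crank '[[[0,0,0],[1,1,-0.5],0.8],[[0,0,0],[1,1,-0.5],0.8],[[0,0,0],[1,1,0],0.8],[[0,0,0],[1,0,0],0.8],[[0,0,0],[1,0,0],0.8],[[0,0,0],[0,0,0],0.8]]'
python3 - <<'E'
from h import *
f=grab("top");save(f,"t2.png",(215,150,400,265),4)
for c in("yellow","red","green","black"):
    for x in lids(f,c):
        if x[1][0]<.65:print(*x)
for c in("green",):
    for x in lids(grab("scene"),c):print("s",*x)
E
```

```text
t: 11.12
ee_pos: [0.6117, 0.1275, 0.0176]
eef_rot: [[-1.0, -0.012, -0.0], [-0.012, 1.0, -0.0], [0.0, -0.0, -1.0]]
contact_force: [0.3, -1.3, -1.1]
gripper_width: 0.0509
gripper_force: 4.9
t: 11.95
ee_pos: [0.5607, 0.1264, 0.1186]
eef_rot: [[-1.0, -0.012, -0.001], [-0.012, 1.0, -0.0], [0.001, -0.0, -1.0]]
contact_force: [0.9, -0.2, -0.2]
gripper_width: 0.0659
gripper_force: 0.0
t: 12.45
ee_pos: [0.4302, 0.1994, 0.1421]
eef_rot: [[-1.0, -0.013, -0.005], [-0.013, 1.0, -0.002], [0.005, -0.002, -1.0]]
contact_force: [-1.0, -0.6, -0.6]
gripper_width: 0.0791
gripper_force: 0.0
yellow [ 0.6001  0.6316 -0.1599 -0.1166  0.0588] [354. 181.] 131
yellow [ 0.4055  0.4476 -0.0319  0.0105  0.0588] [314. 244.] 172
red [ 0.5999  0.6318 -0.0862 -0.0429  0.0585] [331. 181.] 139
red [0.583  0.6264 0.3897 0.4323 0.0499] [176. 187.] 87
green [ 0.5973  0.6294 -0.0062  0.0338  0.0583] [306. 182.] 132
black [0.5949 0.6274 0.1738 0.2177 0.0582] [246. 183.] 140
black [0.5979 0.6297 0.104  0.1473 0.0582] [269. 182.] 132
s green [0.4122 0.455  0.1771 0.2198 0.058 ] [245. 175.] 84
s green [ 0.5991  0.6439 -0.0106  0.0373  0.0574] [331. 184.] 126
```

View pics/t2.png

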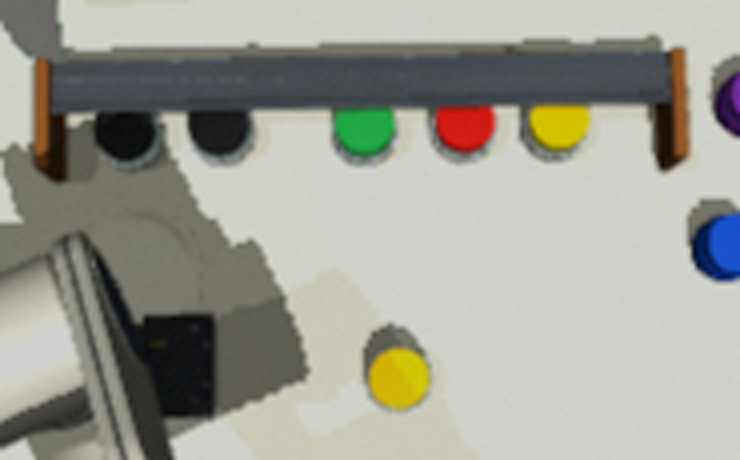

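The gap between the second black and the green is now about 60 mm, centred at y = 0.070. The right end gap beside yellow is about 57 mm, and all row jars are upright in line. The tool is above the green refill, so I'll pick it up.

```bash
python3 -m crank '[[[0,0,0],[-0.15,0,1],0.8],[[0,0,0],[0,0,1],0.8],[[0,0,0],[0,0,1],0.8],[[0,0,0],[0,0,1],0.8],[[0,0,0],[0,0,0.8],0.8],[[0,0,0],[0,0,0],0.8],[[0,0,0],[0,0,0],0],[[0,0,0],[0,0,0],0],[[0,0,0],[0,0,0],0],[[0,0,0],[0,0,0],0]]' 15
python3 -m crank '[[[0,0,0],[0,0,0],0],[[0,0,0],[0,0,-0.3],0],[[0,0,0],[-0.4,-0.4,-0.2],0],[[0,0,0],[-0.8,-0.8,0],0],[[0,0,0],[-0.8,-0.8,0],0],[[0,0,0],[-0.8,-0.8,0],0],[[0,0,0],[-0.8,-0.8,0],0],[[0,0,0],[-0.8,-0.8,0],0],[[0,0,0],[-0.5,-0.4,0],0],[[0,0,0],[-0.2,-0.3,0],0]]'
```

```text
t: 13.38
ee_pos: [0.4408, 0.2006, 0.0239]
eef_rot: [[-1.0, -0.011, 0.002], [-0.011, 1.0, 0.001], [-0.002, 0.001, -1.0]]
contact_force: [-0.2, 0.3, 0.2]
gripper_width: 0.0556
gripper_force: 0.0
t: 14.22
ee_pos: [0.5707, 0.0732, 0.0359]
eef_rot: [[-1.0, -0.01, 0.002], [-0.01, 1.0, 0.0], [-0.002, 0.0, -1.0]]
contact_force: [0.0, -0.5, -1.2]
gripper_width: 0.0505
gripper_force: 15.0
```

```bash
python3 -m crank '[[[0,0,0],[0.1,-0.12,0],0],[[0,0,0],[0,0,0.25],0],[[0,0,0],[0,0,0.15],0],[[0,0,0],[0,0,0.06],0],[[0,0,0],[0,0,0],0]]'
python3 - <<'E'
from h import *
o=r.get_obs();print(o["contact_force"],o["ee_pos"])
for n in("scene","top"):
    for x in lids(grab(n),"green"):print(n,*x)
E
```

```text
t: 14.63
ee_pos: [0.5644, 0.0718, 0.0235]
eef_rot: [[-1.0, -0.013, -0.003], [-0.013, 1.0, -0.001], [0.003, -0.001, -1.0]]
contact_force: [-2.2, -2.6, 5.0]
gripper_width: 0.0506
gripper_force: 15.0
[-2.22144561 -2.55743566  4.98151176] [0.56439767 0.07179875 0.02354056]
scene green [0.5362 0.5769 0.0497 0.0926 0.0578] [302. 181.] 80
scene green [ 0.6001  0.6445 -0.0087  0.0375  0.0574] [332. 183.] 101
top green [ 0.6159  0.6296 -0.0062  0.0062  0.058 ] [310. 180.] 25
```

```bash
python3 -m crank '[[[0,0,0],[0,0,0],0.45],[[0,0,0],[0,0,0],0.45],[[0,0,0],[0,0,0],0.45],[[0,0,0],[0,0,0],0.45],[[0,0,0],[0,0,-1],0.45],[[0,0,0],[0,0,-1],0.45],[[0,0,0],[0,0,-1],0.45],[[0,0,0],[1,0,0],-0.55],[[0,0,0],[1,0,0],-0.55],[[0,0,0],[0.2,-0.05,0],-0.55]]'
python3 -m crank '[[[0,0,0],[0,0,1],-0.55],[[0,0,0],[0,0,1],-0.55],[[0,0,0],[0,0,1],-0.55],[[0,0,0],[0,0,0],-0.55],[[0,0,0],[0,0,0],-0.55],[[0,0,0],[0,0,0],-0.55]]'
python3 - <<'E'
from h import *
for n in("scene","top"):
    f=grab(n)
    for c in ("green","yellow"):
        for x in lids(f,c):print(n,*x)
E
```

```text
t: 15.57
ee_pos: [0.5074, 0.0693, 0.0986]
eef_rot: [[-1.0, -0.012, -0.003], [-0.012, 1.0, -0.0], [0.003, -0.0, -1.0]]
contact_force: [-1.1, 1.0, -0.0]
gripper_width: 0.047
gripper_force: 0.0
t: 16.07
ee_pos: [0.512, 0.0694, 0.0243]
eef_rot: [[-1.0, -0.012, 0.001], [-0.012, 1.0, 0.0], [-0.001, 0.0, -1.0]]
contact_force: [0.6, 0.9, 0.0]
gripper_width: 0.0201
gripper_force: 0.0
scene green [ 0.5982  0.6445 -0.0122  0.0366  0.0572] [331. 184.] 134
scene yellow [ 0.5999  0.6451 -0.1609 -0.1119  0.0572] [366. 208.] 169
scene yellow [ 0.4039  0.4487 -0.0354  0.0141  0.0576] [282. 211.] 174
top green [ 0.5976  0.6293 -0.0062  0.0338  0.0583] [306. 182.] 116
top yellow [0.7144 0.7615 0.4019 0.449  0.0536] [172. 144.] 158
top yellow [ 0.6006  0.6316 -0.1601 -0.1168  0.0577] [354. 181.] 131
top yellow [ 0.4055  0.4478 -0.032  -0.0106  0.0579] [318. 244.] 83
```

```bash
python3 - <<'E'
from h import *
a=grab("scene");b=grab("top")
save(a,"a.png",(240,130,400,250),4);save(b,"b.png",(215,150,375,270),4)
x=cv2.imread("pics/a.png");y=cv2.imread("pics/b.png")
cv2.imwrite("pics/ab3.png",cv2.resize(np.hstack([x,y]),(800,300)))
E
```

```text
(no output)
```

View pics/ab3.png

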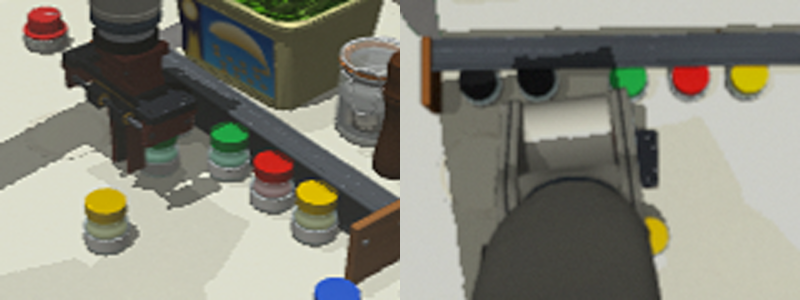

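The green refill stands upright in front of its gap (left half, 160,150), just ahead of the fingers. I'll push it in.

```bash
python3 -m crank '[[[0,0,0],[-0.3,0,0],-0.55],[[0,0,0],[-0.3,0,0],-0.55],[[0,0,0],[-0.3,0,0],-0.55],[[0,0,0],[-0.3,0,0],-0.55],[[0,0,0],[-0.3,0,0],-0.55],[[0,0,0],[-0.3,0,0],-0.55],[[0,0,0],[0,0,0],-0.55]]'
python3 -m crank '[[[0,0,0],[-0.3,0,0],-0.55],[[0,0,0],[-0.3,0,0],-0.55],[[0,0,0],[-0.2,0,0],-0.55],[[0,0,0],[-0.2,0,0],-0.55],[[0,0,0],[-0.1,0,0],-0.55],[[0,0,0],[0,0,0],-0.55],[[0,0,0],[0,0,0],-0.55]]'
```

```text
t: 16.85
ee_pos: [0.5583, 0.0699, 0.0238]
eef_rot: [[-1.0, -0.011, 0.002], [-0.011, 1.0, 0.0], [-0.002, 0.0, -1.0]]
contact_force: [-0.7, -0.4, 1.1]
gripper_width: 0.0193
gripper_force: 0.4
t: 17.43
ee_pos: [0.5842, 0.0702, 0.0237]
eef_rot: [[-1.0, -0.012, 0.001], [-0.012, 1.0, 0.0], [-0.001, 0.0, -1.0]]
contact_force: [-0.7, -0.3, 0.4]
gripper_width: 0.0196
gripper_force: 0.0
```

Now I'll back off, lift, go towards the yellow refill, and check.

```bash
python3 -m crank '[[[0,0,0],[0.5,0,0],-0.55],[[0,0,0],[1,0,0],-0.55],[[0,0,0],[1,0,-1],-0.3],[[0,0,0],[1,0,-1],0],[[0,0,0],[1,0,-1],0.5],[[0,0,0],[1,-1,-1],0.8],[[0,0,0],[0.7,-1,0],0.8],[[0,0,0],[0,-1,0],0.8],[[0,0,0],[0,-0.3,0],0.8],[[0,0,0],[0,0,0],0.8]]'
python3 - <<'E'
from h import *
a=grab("scene");b=grab("top")
for n,f in(("s",a),("t",b)):
    for c in ("green","yellow","black"):
        for x in lids(f,c):
            if x[1][0]<.62 and x[1][3]<.25:print(n,*x)
save(a,"a.png",(240,130,400,250),4);save(b,"b.png",(215,150,375,270),4)
x=cv2.imread("pics/a.png");y=cv2.imread("pics/b.png")
cv2.imwrite("pics/ab4.png",cv2.resize(np.hstack([x,y]),(800,300)))
E
```

```text
t: 18.27
ee_pos: [0.4311, -0.0144, 0.1232]
eef_rot: [[-1.0, -0.009, 0.002], [-0.009, 1.0, -0.0], [-0.002, -0.0, -1.0]]
contact_force: [0.7, -0.2, 0.1]
gripper_width: 0.0695
gripper_force: 0.0
s green [0.5951 0.6402 0.0455 0.1043 0.0575] [319. 175.] 102
s green [ 0.6002  0.6422 -0.0104  0.0458  0.0578] [332. 183.] 115
s yellow [ 0.6003  0.6457 -0.1611 -0.1137  0.0573] [366. 208.] 168
s yellow [ 0.4032  0.4478 -0.0346  0.0142  0.0576] [282. 211.] 178
t green [0.5946 0.6297 0.0459 0.0891 0.0586] [288. 183.] 146
t green [ 0.5977  0.6294 -0.0062  0.0338  0.0588] [306. 182.] 129
t yellow [ 0.6005  0.6317 -0.1602 -0.1163  0.0582] [354. 181.] 131
t black [0.5954 0.6272 0.1741 0.2177 0.0581] [246. 183.] 138
t black [0.5975 0.6296 0.104  0.1472 0.0593] [269. 182.] 132
```

View pics/ab4.png

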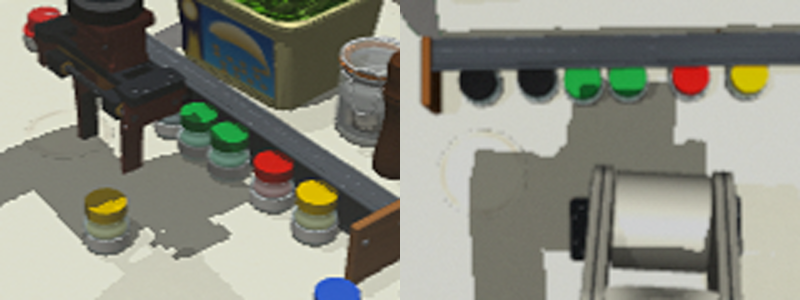

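Green refill stands beside the row green (left half 198,115) with a gap of about 2 mm. It's about 2.5 mm short of line, so I'll finish it later. Now the yellow refill (left half 105,220; unmoved).

```bash
python3 -m crank '[[[0,0,0],[0.25,0.15,0],0.8],[[0,0,0],[0,0,1],0.8],[[0,0,0],[0,0,1],0.8],[[0,0,0],[0,0,1],0.8],[[0,0,0],[0,0,0.9],0.8],[[0,0,0],[0,0,0.1],0.8],[[0,0,0],[0,0,0],0.8]]' 15
python3 -m crank '[[[0,0,0],[0,0,0],0],[[0,0,0],[0,0,0],0],[[0,0,0],[0,0,0],0],[[0,0,0],[0,0,0],0],[[0,0,0],[0,0,0],0],[[0,0,0],[0,0,0],0],[[0,0,0],[0,0,-0.25],0],[[0,0,0],[0,0,-0.25],0],[[0,0,0],[0,0,0],0]]'
```

```text
t: 18.95
ee_pos: [0.4229, -0.0086, 0.0216]
eef_rot: [[-1.0, -0.013, -0.004], [-0.013, 1.0, 0.0], [0.004, 0.0, -1.0]]
contact_force: [0.6, 0.6, 0.1]
gripper_width: 0.0788
gripper_force: 0.0
t: 19.7
ee_pos: [0.4248, -0.0096, 0.0363]
eef_rot: [[-1.0, -0.011, 0.001], [-0.011, 1.0, -0.0], [-0.001, -0.0, -1.0]]
contact_force: [0.3, 0.1, -2.8]
gripper_width: 0.0506
gripper_force: 15.0
```

```bash
python3 - <<'E'
from h import *
for n in("top","scene"):
    f=grab(n);P=cloud(f);hsv=cv2.cvtColor(np.ascontiguousarray(f["pixels"]),cv2.COLOR_RGB2HSV)
    for nm,a,b in(("blue",105,125),("purp",130,155),("wood",8,16)):
        m=(hsv[...,0]>=a)&(hsv[...,0]<=b)&(hsv[...,1]>120)&(P[...,2]>.02)&(P[...,0]<.7)&(P[...,0]>.45)&(P[...,1]<-.15)&(P[...,1]>-.36)&(f["z_map"]>0)
        q=P[m];print(n,nm,m.sum(),np.percentile(q,1,0).round(4),np.percentile(q,99,0).round(4))
        if nm=="wood":
            t=q[(q[:,2]>.078)]; e=t[:,1]
            for lo,hi in((.59,.62),(.62,.65),(.65,.68)):
                k=(t[:,0]>lo)&(t[:,0]<hi)
                if k.any():print(lo,e[k].min().round(4),e[k].max().round(4))
E
```

```text
top blue 221 [ 0.5027 -0.2902  0.0219] [ 0.5469 -0.2474  0.0639]
top purp 225 [ 0.6167 -0.3121  0.0221] [ 0.6614 -0.269   0.0628]
top wood 140 [ 0.5892 -0.2301  0.0213] [ 0.6716 -0.2201  0.0872]
0.59 -0.23 -0.2207
0.62 -0.228 -0.2206
0.65 -0.2281 -0.2209
scene blue 368 [ 0.5021 -0.295   0.0208] [ 0.5468 -0.2508  0.0608]
scene purp 221 [ 0.618  -0.3164  0.0214] [ 0.6609 -0.2721  0.0604]
scene wood 94 [ 0.5898 -0.2312  0.0339] [ 0.6711 -0.22    0.0841]
0.59 -0.2312 -0.2202
0.62 -0.2303 -0.2191
0.65 -0.2312 -0.2217
```

```bash
python3 -m crank '[[[0,0,0],[-0.6,-0.8,0],0],[[0,0,0],[-0.8,-0.8,0],0],[[0,0,0],[-0.8,-0.8,0],0],[[0,0,0],[-0.8,-0.8,0],0],[[0,0,0],[-0.8,-0.8,0],0],[[0,0,0],[-0.8,-0.8,0],0],[[0,0,0],[-0.6,-0.8,0],0],[[0,0,0],[-0.2,-0.8,0],0],[[0,0,0],[0,-0.6,0],0],[[0,0,0],[0,0,0],0]]'
python3 -m crank '[[[0,0,0],[0,-0.15,0],0],[[0,0,0],[0,0,0.25],0],[[0,0,0],[0,0,0.2],0],[[0,0,0],[0,0,0.08],0],[[0,0,0],[0,0,0],0]]'
```

```text
t: 20.63
ee_pos: [0.5611, -0.1853, 0.0348]
eef_rot: [[-1.0, -0.01, -0.0], [-0.01, 1.0, -0.0], [0.0, -0.0, -1.0]]
contact_force: [0.3, -0.6, -3.3]
gripper_width: 0.0505
gripper_force: 15.0
t: 21.05
ee_pos: [0.5612, -0.1859, 0.0223]
eef_rot: [[-1.0, -0.013, -0.0], [-0.013, 1.0, 0.0], [0.0, 0.0, -1.0]]
contact_force: [-2.3, -2.0, 5.6]
gripper_width: 0.0507
gripper_force: 15.0
```

```bash
python3 -m crank '[[[0,0,0],[0,-0.1,-0.1],0],[[0,0,0],[0,0,0],0],[[0,0,0],[0,0,0],0]]'
python3 - <<'E'
from h import *
print(r.get_obs()["ee_pos"])
for n in("scene","top"):
    for x in lids(grab(n),"yellow"):
        if x[1][0]<.65:print(n,*x)
E
```

```text
t: 21.3
ee_pos: [0.5612, -0.1887, 0.0243]
eef_rot: [[-1.0, -0.012, -0.0], [-0.012, 1.0, 0.0], [0.0, 0.0, -1.0]]
contact_force: [0.3, 0.1, -3.4]
gripper_width: 0.051
gripper_force: 15.0
[ 0.56121268 -0.18872809  0.02427025]
scene yellow [ 0.5395  0.5747 -0.2108 -0.1612  0.0592] [361. 226.] 153
top yellow [ 0.6023  0.6313 -0.1602 -0.1167  0.0581] [355. 181.] 121
```

```bash
python3 -m crank '[[[0,0,0],[0,-0.16,0],0],[[0,0,0],[0,0,0],0],[[0,0,0],[0,0,0.1],0],[[0,0,0],[0,0,0],0]]'
python3 - <<'E'
from h import *
print(r.get_obs()["ee_pos"])
for x in lids(grab("scene"),"yellow"):
        if x[1][0]<.65:print(*x)
E
python3 -m crank '[[[0,0,0],[0,0,0],0.27],[[0,0,0],[0,0,0],0.27],[[0,0,0],[0,0,0],0.27],[[0,0,0],[0,0,-1],0.27],[[0,0,0],[0,0,-1],0.27],[[0,0,0],[0,0,-1],0.27],[[0,0,0],[1,0,0],-0.55],[[0,0,0],[1,0,0],-0.55],[[0,0,0],[0.2,0,0],-0.55],[[0,0,0],[0,0,0],-0.55]]'
python3 - <<'E'
from h import *
for n in("scene","top"):
    for x in lids(grab(n),"yellow"):
        if x[1][0]<.65:print(n,*x)
E
```

```text
t: 21.73
ee_pos: [0.5618, -0.1936, 0.0221]
eef_rot: [[-1.0, -0.011, 0.001], [-0.011, 1.0, -0.0], [-0.001, -0.0, -1.0]]
contact_force: [-0.1, -1.7, -1.1]
gripper_width: 0.0506
gripper_force: 15.0
[ 0.56179233 -0.19356678  0.02207331]
yellow [ 0.5394  0.574  -0.2174 -0.1682  0.0571] [362. 227.] 142
t: 22.62
ee_pos: [0.5051, -0.1936, 0.0971]
eef_rot: [[-1.0, -0.011, -0.001], [-0.011, 1.0, 0.0], [0.001, 0.0, -1.0]]
contact_force: [1.0, 0.2, -0.6]
gripper_width: 0.0325
gripper_force: 0.0
scene yellow [ 0.5395  0.584  -0.2176 -0.1729  0.057 ] [365. 227.] 180
top yellow [ 0.6025  0.6317 -0.1597 -0.1165  0.0586] [355. 181.] 129
top yellow [ 0.5561  0.581  -0.1869 -0.1733  0.0587] [369. 197.] 25
```

```bash
python3 -m crank '[[[0,0,0],[0,0.09,1],-0.55],[[0,0,0],[0,0,1],-0.55],[[0,0,0],[0,0,1],-0.55],[[0,0,0],[0,0,0],-0.55],[[0,0,0],[-0.4,0,0],-0.55],[[0,0,0],[-0.4,0,0],-0.55],[[0,0,0],[-0.3,0,0],-0.55],[[0,0,0],[-0.3,0,0],-0.55],[[0,0,0],[-0.3,0,0],-0.55],[[0,0,0],[-0.2,0,0],-0.55]]'
python3 - <<'E'
from h import *
for n in("scene","top"):
    for x in lids(grab(n),"yellow"):
        if x[1][0]<.65:print(n,*x)
E
```

```text
t: 23.55
ee_pos: [0.5554, -0.1911, 0.0228]
eef_rot: [[-1.0, -0.012, 0.001], [-0.012, 1.0, -0.0], [-0.001, -0.0, -1.0]]
contact_force: [-2.5, -0.7, 1.3]
gripper_width: 0.0198
gripper_force: 1.3
top yellow [ 0.6023  0.6312 -0.1606 -0.1164  0.0585] [355. 181.] 127
```

```bash
python3 -m crank '[[[0,0,0],[-0.2,0,0],-0.55],[[0,0,0],[-0.2,0,0],-0.55],[[0,0,0],[-0.2,0,0],-0.55],[[0,0,0],[-0.2,0,0],-0.55],[[0,0,0],[-0.2,0,0],-0.55]]'
python3 -m crank '[[[0,0,0],[-0.2,0,0],-0.55],[[0,0,0],[-0.1,0,0],-0.55],[[0,0,0],[-0.05,0,0],-0.55],[[0,0,0],[0,0,0],-0.55],[[0,0,0],[0,0,0],-0.55]]'
```

```text
t: 24.07
ee_pos: [0.5791, -0.1907, 0.022]
eef_rot: [[-1.0, -0.012, -0.001], [-0.012, 1.0, 0.0], [0.001, 0.0, -1.0]]
contact_force: [-5.2, 0.1, 4.1]
gripper_width: 0.0201
gripper_force: 2.5
t: 24.48
ee_pos: [0.5882, -0.1907, 0.022]
eef_rot: [[-1.0, -0.012, 0.001], [-0.012, 1.0, -0.0], [-0.001, -0.0, -1.0]]
contact_force: [-1.7, -0.0, 2.3]
gripper_width: 0.0197
gripper_force: 1.1
```

Back off, lift, and return in front of the green refill to finish its push.

```bash
python3 -m crank '[[[0,0,0],[0.5,0,0],-0.55],[[0,0,0],[1,0,0],-0.55],[[0,0,0],[0.5,1,0],-0.55],[[0,0,0],[0,1,0],-0.55],[[0,0,0],[0,1,0],-0.55],[[0,0,0],[0,1,0],-0.55],[[0,0,0],[0,1,0],-0.55],[[0,0,0],[0,1,0],-0.55],[[0,0,0],[0,1,0],-0.55],[[0,0,0],[0,1,0],-0.55]]'
python3 -m crank '[[[0,0,0],[0,1,0],-0.55],[[0,0,0],[0,1,0],-0.55],[[0,0,0],[0,0.42,0],-0.55],[[0,0,0],[0,0,0],-0.55]]'
python3 - <<'E'
from h import *
for n in("scene","top"):
    f=grab(n)
    for c in("yellow","green","red"):
        for x in lids(f,c):
            if x[1][0]<.65:print(n,*x)
save(f,"t5.png",(215,150,400,265),4)
E
```

```text
t: 25.32
ee_pos: [0.5363, 0.0101, 0.0221]
eef_rot: [[-1.0, -0.011, 0.002], [-0.011, 1.0, 0.0], [-0.002, 0.0, -1.0]]
contact_force: [-0.5, 0.0, 0.4]
gripper_width: 0.0199
gripper_force: 0.0
t: 25.65
ee_pos: [0.5354, 0.0712, 0.0221]
eef_rot: [[-1.0, -0.014, 0.002], [-0.014, 1.0, 0.0], [-0.002, 0.0, -1.0]]
contact_force: [0.2, 0.1, -0.1]
gripper_width: 0.0199
gripper_force: 0.0
scene yellow [ 0.5682  0.6445 -0.202  -0.1125  0.0572] [367. 214.] 351
scene green [ 0.5994  0.6433 -0.0122  0.0339  0.0574] [332. 184.] 126
scene red [ 0.6009  0.6453 -0.09   -0.0378  0.0573] [349. 196.] 151
top yellow [ 0.5995  0.6316 -0.1576 -0.1138  0.0583] [354. 181.] 140
top yellow [ 0.5682  0.612  -0.2028 -0.1588  0.0583] [369. 190.] 171
top green [ 0.6008  0.6285 -0.0062  0.0122  0.0588] [310. 182.] 49
top red [ 0.6     0.6318 -0.0863 -0.0429  0.0584] [331. 181.] 137
top red [0.5853 0.6262 0.3897 0.4328 0.0499] [176. 186.] 89
```

View pics/t5.png

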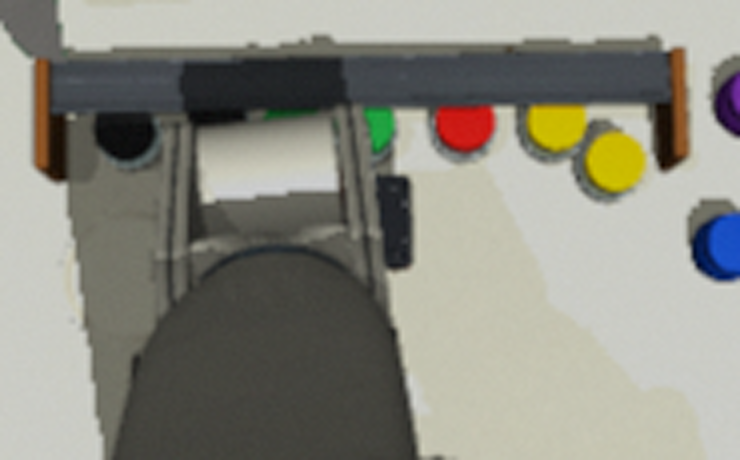

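The yellow refill (crop 612,162) stands upright but was shifted left to about (0.590, -0.181), so it's not home. I'll finish the green push first, then fix yellow.

```bash
python3 -m crank '[[[0,0,0],[-0.5,0,0],-0.55],[[0,0,0],[-0.5,0,0],-0.55],[[0,0,0],[-0.5,0,0],-0.55],[[0,0,0],[-0.2,0,0],-0.55],[[0,0,0],[-0.2,0,0],-0.55],[[0,0,0],[-0.2,0,0],-0.55],[[0,0,0],[-0.05,0,0],-0.55],[[0,0,0],[0,0,0],-0.55],[[0,0,0],[0,0,0],-0.55]]'
python3 -m crank '[[[0,0,0],[0.5,0,0],-0.55],[[0,0,0],[1,0,0],-0.55],[[0,0,0],[1,0,-1],-0.3],[[0,0,0],[1,0,-1],0],[[0,0,0],[1,0,-1],0.3],[[0,0,0],[0,-1,-1],0.4],[[0,0,0],[0,-1,0],0.4],[[0,0,0],[0,-1,0],0.4],[[0,0,0],[0,-1,0],0.4],[[0,0,0],[0,-1,0],0.4]]'
python3 - <<'E'
from h import *
for n in("scene","top"):
    f=grab(n)
    for c in("yellow","green"):
        for x in lids(f,c):
            if x[1][0]<.65:print(n,*x)
E
```

```text
t: 26.5
ee_pos: [0.5881, 0.0698, 0.0219]
eef_rot: [[-1.0, -0.012, -0.0], [-0.012, 1.0, -0.0], [0.0, -0.0, -1.0]]
contact_force: [-0.3, -0.2, 0.1]
gripper_width: 0.0198
gripper_force: 0.0
t: 27.33
ee_pos: [0.4771, -0.0573, 0.1225]
eef_rot: [[-1.0, -0.012, 0.001], [-0.012, 1.0, -0.0], [-0.001, -0.0, -1.0]]
contact_force: [-1.2, 0.2, -0.4]
gripper_width: 0.0611
gripper_force: 0.0
scene yellow [ 0.5682  0.6468 -0.203  -0.1113  0.0571] [367. 214.] 353
scene green [ 0.5987  0.6453 -0.0091  0.0302  0.0576] [332. 183.] 92
top yellow [ 0.5987  0.6314 -0.1571 -0.1133  0.0583] [354. 182.] 143
top yellow [ 0.5679  0.6121 -0.2027 -0.1592  0.059 ] [368. 190.] 172
top green [0.6002 0.6296 0.0459 0.0891 0.0585] [288. 182.] 131
top green [ 0.5981  0.6297 -0.0062  0.0339  0.0582] [305. 182.] 128
```

```bash
python3 -m crank '[[[0,0,0],[-0.2,-1,0],-0.41],[[0,0,0],[-0.3,-1,0],-0.41],[[0,0,0],[-0.3,-1,0],-0.41],[[0,0,0],[0,-1,0],-0.41],[[0,0,0],[0,-0.87,0.6],-0.41],[[0,0,0],[0,0,0.9],-0.41],[[0,0,0],[0,0,0.9],-0.41],[[0,0,0],[0,0,0.9],-0.41],[[0,0,0],[0,0,0.7],-0.41],[[0,0,0],[0,0,0],-0.41]]'
python3 -m crank '[[[0,0,0],[-0.4,0,0],-0.41],[[0,0,0],[-0.4,0,0],-0.41],[[0,0,0],[-0.4,0,0],-0.41],[[0,0,0],[0,0,0],-0.41]]'
```

```text
t: 28.27
ee_pos: [0.4965, -0.1763, 0.019]
eef_rot: [[-1.0, -0.012, -0.005], [-0.012, 1.0, 0.002], [0.005, 0.002, -1.0]]
contact_force: [-1.1, 0.6, 0.0]
gripper_width: 0.0257
gripper_force: 0.0
t: 28.6
ee_pos: [0.533, -0.1781, 0.0237]
eef_rot: [[-1.0, -0.012, 0.005], [-0.013, 1.0, -0.002], [-0.005, -0.002, -1.0]]
contact_force: [-0.1, -0.4, -0.1]
gripper_width: 0.026
gripper_force: 0.0
```

```bash
python3 -m crank '[[[0,0,0],[-0.3,0,0],-0.41],[[0,0,0],[-0.3,0,0],-0.41],[[0,0,0],[-0.2,0,0],-0.41],[[0,0,0],[-0.15,-0.06,0],-0.41],[[0,0,0],[-0.15,-0.06,0],-0.41],[[0,0,0],[-0.15,-0.06,0],-0.41],[[0,0,0],[-0.15,-0.06,0],-0.41],[[0,0,0],[0,0,0],-0.41]]'
python3 - <<'E'
from h import *
for n in("scene","top"):
    for x in lids(grab(n),"yellow"):
        if x[1][0]<.65:print(n,*x)
E
```

```text
t: 29.27
ee_pos: [0.564, -0.1833, 0.0219]
eef_rot: [[-1.0, -0.011, -0.001], [-0.011, 1.0, 0.0], [0.001, 0.0, -1.0]]
contact_force: [-1.7, 0.2, 1.1]
gripper_width: 0.0261
gripper_force: 0.9
top yellow [ 0.6032  0.6315 -0.1565 -0.1136  0.0578] [354. 181.] 119
```

```bash
python3 -m crank '[[[0,0,0],[-0.15,-0.05,0],-0.41],[[0,0,0],[-0.15,-0.05,0],-0.41],[[0,0,0],[-0.15,-0.05,0],-0.41],[[0,0,0],[-0.15,-0.05,0],-0.41],[[0,0,0],[-0.15,-0.04,0],-0.41],[[0,0,0],[-0.15,0,0],-0.41],[[0,0,0],[-0.1,0,0],-0.41],[[0,0,0],[0,0,0],-0.41],[[0,0,0],[0,0,0],-0.41]]'
python3 -m crank '[[[0,0,0],[0.5,0,0],-0.41],[[0,0,0],[1,0,0],-0.41],[[0,0,0],[1,0.5,-1],-0.3],[[0,0,0],[1,1,-1],0],[[0,0,0],[1,1,-1],0],[[0,0,0],[0,1,-1],0],[[0,0,0],[0,1,0],0],[[0,0,0],[0,1,0],0],[[0,0,0],[0,1,0],0],[[0,0,0],[0,1,0],0]]'
python3 - <<'E'
from h import *
a=grab("scene");b=grab("top")
for n,f in(("s",a),("t",b)):
    for c in("yellow","green","red","black"):
        for x in lids(f,c):
            if x[1][0]<.61 and x[1][3]<.25:print(n,*x)
save(a,"a.png",(260,130,420,250),4);save(b,"b.png",(235,150,395,270),4)
x=cv2.imread("pics/a.png");y=cv2.imread("pics/b.png")
cv2.imwrite("pics/ab6.png",cv2.resize(np.hstack([x,y]),(800,300)))
E
```

```text
t: 30.12
ee_pos: [0.5896, -0.189, 0.0221]
eef_rot: [[-1.0, -0.012, 0.001], [-0.012, 1.0, -0.0], [-0.001, -0.0, -1.0]]
contact_force: [-0.4, -0.2, 0.5]
gripper_width: 0.0256
gripper_force: 0.0
t: 30.95
ee_pos: [0.4766, -0.0034, 0.1208]
eef_rot: [[-1.0, -0.011, 0.002], [-0.011, 1.0, 0.0], [-0.002, -0.0, -1.0]]
contact_force: [0.7, 0.1, 0.3]
gripper_width: 0.0439
gripper_force: 0.0
s yellow [ 0.5984  0.6453 -0.2053 -0.1089  0.0574] [371. 212.] 296
s green [0.6013 0.6399 0.0457 0.1024 0.0576] [320. 175.] 93
s green [ 0.5994  0.6443 -0.008   0.0455  0.0576] [331. 182.] 100
s red [ 0.6012  0.6453 -0.0879 -0.0397  0.0568] [349. 196.] 154
s black [0.5981 0.6496 0.0442 0.0732 0.0524] [322. 178.] 31
t yellow [ 0.5991  0.6312 -0.1571 -0.1136  0.0586] [354. 181.] 141
t yellow [ 0.5992  0.6344 -0.2132 -0.1686  0.0584] [372. 181.] 152
t green [0.6001 0.6295 0.0459 0.089  0.0584] [288. 182.] 123
t green [ 0.5978  0.6293 -0.0062  0.0339  0.0579] [305. 182.] 128
t red [ 0.6002  0.6319 -0.0864 -0.043   0.0582] [331. 181.] 138
t black [0.5957 0.6273 0.1738 0.2177 0.0587] [246. 183.] 137
t black [0.5981 0.6298 0.1039 0.1471 0.0582] [269. 182.] 133
```

View pics/ab6.png

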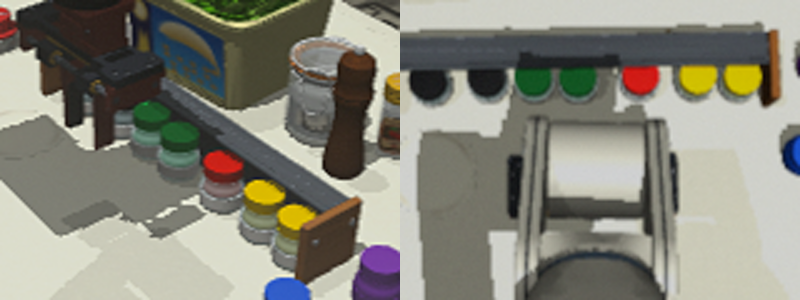

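Both pairs stand close together in line: green at left half (152,115) and (180,138), with a gap of about 2 mm; yellow at (265,196) and (297,222), with a gap of about 3.5 mm. All jars are upright, nothing is touching the robot, and there is no red refill. I'll hand the job in.

```bash
python3 -c "
from cell import r
print(r.close_job())"
```

```text
the job is handed in; nothing more can be done
None
```

The green and yellow refills are home in the row next to their matching jars, about 2 mm and 3.5 mm away, all jars stand upright in line, and I handed the job in; no red refill was present, and I did not touch the timer or the bowl.

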